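Clear the press bed, free the lever and hold the blank pressed

TASK

Get the bench press working on its glued blank: first clear the loose wooden offcut off the press bed into the open scrap bin. Then flip the safety catch fully over, away from the lever, and pull the press lever forward and all the way down until the pad sits on the blank. Finish while the gripper still holds the lever down against its spring, and leave the other things on the bench alone.

Things in the scene. Friction and masses are not known exactly. Their poses are not given: they have to be found in the camera images.
- press: Bench hold-down press, fixed. Origin on the bench below the lever's hinge; x away from the robot, y left along the bed, z up, turned a little. Steel bed 18 mm thick: x -210 to 50, y -90 to 290 mm. A wooden blank, fixed, 58 x 130 mm, lies at x -56, y 0, top 55 mm high. Lever in the plane y = 0; the catch on an upright 10 mm plate at y -50, x -128 to -60, up to 154 mm high.
- lever (a joint): Press lever, hinge axis along press y at x 0, 75 mm above the bench. rad: 0 = raised (arm leans to the robot, 50 deg up from level), 0.785 = down on its stop, pad on the blank (5 deg up). A spring pushes it up: about 2.5 N at the handle at first, 7.5 N at the bottom; let go, it springs back. Blocked after some 0.06 rad while the catch is on.
- lever_grip (a point): On the axis of the lever's round black handle bar, 18 mm in diameter, which sticks out of the arm's end along press +y only, from 8 to 85 mm off the arm's mid plane; the point is 50 mm from that plane, 170 mm from the hinge. At press x -109, 205 mm above the bench when raised; x -169, 90 mm when down. Moves with the lever; the bar may turn within the fingers.
- catch (a joint): Safety catch, hinge axis along press x at y -50, 144 mm above the bench. rad: 0 = on (its short finger blocks a lug on the lever's side, grip rod straight up), 1.57 = flipped right over (rod level, out to the side at press -y, away from the lever), stop at 1.65. Friction (about 1.5 N at the rod) keeps it where it is left.
- catch_grip (a point): On the axis of the catch's round black grip rod, 14 mm in diameter, 56 mm long, lying along press x, held by a stem at its far end, 45 mm from the catch's hinge axis; the point is 24 mm in from the near end. At press x -137, y -50, 189 mm above the bench when on; y -95, 144 mm when flipped right over. Moves with the catch; the rod may turn within the fingers.
- offcut_center (a point): Centre of the loose pine offcut, a plain block 62 (x) x 120 (y) x 38 (z) mm, about 0.14 kg, lying flat on the left part of the press bed (its centre 37 mm above the bench); its axes are the block's.
- bin: Open scrap bin of bare sheet steel, fixed, 160 (x) x 190 (y) x 85 (z) mm outside, walls and floor 5 mm; origin under its centre on the bench.
- carton: Bystander: upright white carton 63 x 59 x 128 mm, loose; origin under its centre. Leave alone.
- tape_rule: Bystander: tape measure 37 x 83 x 68 mm, loose; origin under its centre. Leave alone.

How it is judged:
On the way, in this order (a step that is already met when the one before it is completed fails the run):
1. the offcut lies in the scrap bin, let go (x of offcut_center in the frame of bin between -0.075 and 0.075 m and y of offcut_center in the frame of bin between -0.09 and 0.09 m and z of offcut_center in the frame of bin between 0 and 0.075 m and contact force between the fingers and offcut below 0.3 N), for 0.2 s.
2. the safety catch is flipped over (value of joint catch above 1.2 rad), for 0.2 s.
3. the lever is pulled right down (value of joint lever above 0.72 rad), for 0.2 s.
At the end, for the whole second after the job is handed in: The offcut lies in the bin (centre inside its walls, less than 75 mm above the bench), the catch stands flipped over (beyond 1.2 rad), and the fingers hold the lever down (beyond 0.72 of 0.785 rad, pressing on it with more than 2 N), nothing else propping it (x of offcut_center in the frame of bin between -0.075 and 0.075 m and y of offcut_center in the frame of bin between -0.09 and 0.09 m and z of offcut_center in the frame of bin between 0 and 0.075 m and value of joint catch above 1.2 rad and value of joint lever above 0.72 rad and contact force between the fingers and lever above 2 N and contact force between offcut and lever below 0.1 N); the arm keeps its last pose, push and grip.
It fails at once if the white carton or the tape measure is shoved by more than 30 mm or tipped over (distance of any of carton, tape_rule from where it was at the start of the episode above 0.03 m or angle between any of carton, tape_rule's own z axis and vertical above 0.5 rad).
It also fails if it takes over 58 s, if anything falls off the work surface, if the arm or the gripper's body presses on something with over 40 N, if the wrist force passes 120 N, or if a joint passes its speed limit or range.

ROBOT

A 6-joint arm with a two-finger parallel gripper is mounted at the origin on a cart in front of the work surface, level with it; the furniture and walls round the work are solid. World frame = base frame: x ahead of the robot, y to its left, z up, the work surface at z = 0. Lengths are in m, angles in rad, forces in N, time in s.
With the tool pointing down it reaches from about 0.375 to 0.9 m from the base axis. Payload 3.1 kg.
Tool frame: the origin (TCP) lies on the centre line of the jaws, within the pads' length; the fingertips stand 25 mm ahead of it and the grasp point (between the pads) lies 6 mm ahead of it (manip.tips_ahead is the distance from the TCP to the fingertips, in m); z points along the fingers, y is the direction in which the jaws open and shut (so a half turn about z gives the same grasp; the last joint's range is limited). The gripper opens to 85 mm and grips with 20 to 120 N. Pads are 22 mm wide; open, the fingers measure 114 mm over their backs; the gripper's body (76 mm by 85 mm) begins 54 mm behind the grasp point. The pads swing forward as they close: fully open they stand 13 mm farther back than shut.
Start: joints at [1.151, 0.527, 1.433, -0, 1.181, -0.178], TCP at [0.15, 0.607, 0.256] pointing down, gripper open.
Joint ranges: [-3.08, 3.08], [-0.75, 2.2], [0.22, 2.44], [-1.43, 4.57], [0, 2.65], [-2.85, 2.85]. Speed limits (rad/s): [2.79, 2.79, 3.14, 3.14, 3.14, 3.14].

INTERFACE

Orientations are given as a unit quaternion [x, y, z, w].
In Python, from station import manip gives the robot as it stands.
- The arm moves only by the tool play_rows, never from a script. Its argument "steps" is a list that holds one entry, the list of rows, each a list of 6 numbers: the shift along the tool's x, y, z in m, then the turn, a rotation vector about the tool's x, y, z in degrees. In form: [[[x, y, z, rx, ry, rz], ...]]. A call has 1 to 10 rows; each row shifts and turns the commanded pose from where the row before left it, along the tool's axes as they then stand; what a row does not reach is not made up. A row lasts 1/8 s, in which the tool goes at most 62.5 mm and 10.7 degrees, less where a joint would pass 70% of its speed; a pose out of reach is approached as far as the arm can. A call is refused whole if a number of a shift passes 0.0625 or a number of a turn 10.7, either way. A call with a gripper value outside its range is refused whole. "fingers" is the opening, from 0 (shut) to 1 (fully open), set as the call begins (left out, the last holds). The fingers move at their own pace and stop on an object; "squeeze" is the grip in N (left out, the last holds). Time passes only in rows, so rows that do not move let the fingers close. It gives the time, the measured TCP pose, the force and the opening at its end, in the units of the state.
- manip.sense(): the state, without advancing time (a new reading comes with each control period).
- manip.snapshot(name): name is "scene" or "top" or "wrist"; returns a dict with "img" (480x640x3 uint8, red, green, blue), "K" (3x3 intrinsics, pixels), "world_from_camera" (4x4, takes a point from camera to world coordinates). Camera axes: x right, y down, z forward; pixel columns grow to the right and rows downward; lengths in m; the calibration is good to about 2 mm. A picture is of the moment at which its call begins. There is no depth.
- manip.sign_off(): hands the job in, once; it reports no verdict.
Trained networks look in a picture, given as the dict that the camera call returned (one of the last four; its "shot" number tells which), for a name from the list of things; names that differ only in an ending like _2 or _b are one class to them, and where a whole thing is asked for, a point or a joint stands for the part that bears it (a point fixed in the world has none). Each returns a list of dicts, best first, with "score" (0 to 1); they miss things now and then, are a little off and sometimes report something else, mostly with a low value. They report only what shows in the picture. A call takes as long as a camera call.
- manip.regions_of(label, picture): "pixels" (480x640 bool, what is visible of it) and "rect" ([left, top, right, bottom] in pixels, round what is visible of it).
- manip.pinpoint(label, picture): "point" ([column, row] in pixels: a listed point, or the origin of a listed thing).
The state is a dict: "t": time; "q": joint angles; "qd": joint speeds; "tau": joint torques, N m; "tcp_pos": TCP position; "tool_rot": TCP orientation; "force": force on the tool from outside, world axes, zero at the start; "ft_torque": the same for the moment, N m; "finger_gap": opening from 0.0 (shut) to 1.0 (fully open).
Only numpy, scipy, OpenCV 4.12 (cv2) and the standard library are available. Lean on these libraries where they do the work, as an engineer would, in place of code of your own. Each camera call takes 0.05 s, during which the arm holds its last target.

## Working session

There is one attempt and no reset: what is moved stays moved. The work goes in short steps, Python scripts to look and compute and a tool call to move; the robot and the scene stay as the last step left them, time stands still between calls to the robot, and variables do not carry over. Pictures are saved under pics/ and viewed, and the job is handed in when it is done.

Besides the shell and the picture viewer there is one more tool, called after ">>>" as a command line: name --argument value ..., lists and objects as JSON in quotes. play_rows: Moves the arm, as the interface text tells. Its arguments: {"type":"object","properties":{"steps":{"type":"array"},"fingers":{"type":"number"},"squeeze":{"type":"number"}},"required":["steps"]}

```bash
ls; mkdir -p pics; cat > h.py <<'E'
import numpy as np, cv2
from station import manip
from scipy.spatial.transform import Rotation as R
def ray(p,px):
    K=np.array(p["K"]);T=np.array(p["world_from_camera"])
    d=T[:3,:3]@np.linalg.solve(K,[px[0],px[1],1]);return T[:3,3],d
def atz(p,px,z):
    o,d=ray(p,px);return o+d*(z-o[2])/d[2]
def proj(p,X):
    K=np.array(p["K"]);T=np.array(p["world_from_camera"])
    X=np.atleast_2d(X);c=(X-T[:3,3])@T[:3,:3];u=c@K.T;return u[:,:2]/u[:,2:]
def tri(a):
    A=np.zeros((3,3));b=np.zeros(3)
    for p,px in a:
        o,d=ray(p,px);d/=np.linalg.norm(d);M=np.eye(3)-np.outer(d,d);A+=M;b+=M@o
    return np.linalg.solve(A,b)
def save(p,n): cv2.imwrite(f"pics/{n}.png",np.array(p["img"])[:,:,::-1])
E
python3 - <<'E'
from h import *
np.set_printoptions(precision=4,suppress=True)
ps={n:manip.snapshot(n) for n in("scene","top")}
for n,p in ps.items():
    save(p,n+"0");print(n,np.array(p["world_from_camera"]))
for l in ["press","lever","lever_grip","catch","catch_grip","offcut_center","bin","carton","tape_rule"]:
    r={}
    for n,p in ps.items():
        q=manip.pinpoint(l,p); 
        print(l,n,[(np.round(x["point"],1).tolist(),round(x["score"],2)) for x in q[:2]], [ (np.round(x["rect"]).tolist(),round(x["score"],2)) for x in manip.regions_of(l,p)[:1]])
        if q:r[n]=(p,q[0]["point"])
    if len(r)==2: print("   tri",tri(list(r.values())))
s=manip.sense();print(s)
E
```

```text
pics
scene [[-0.5062 -0.4825  0.7148 -0.7748]
 [-0.8622  0.264  -0.4324  0.7881]
 [ 0.0199 -0.8352 -0.5496  1.1529]
 [ 0.      0.      0.      1.    ]]
top [[-0.0165 -0.9905  0.1363  0.3673]
 [-0.9997  0.019   0.0168 -0.0395]
 [-0.0193 -0.136  -0.9905  1.3243]
 [ 0.      0.      0.      1.    ]]
press scene [([342.1, 258.4], 0.66)] []
press top [([367.4, 201.7], 0.92)] [([253.0, 179.0, 400.0, 281.0], 0.64)]
   tri [ 0.6333 -0.1469  0.0033]Traceback (most recent call last):
  File "<stdin>", line 9, in <module>
ValueError: it knows: bin, carton, catch_grip, lever_grip, offcut_center, press, tape_rule
```

```bash
python3 - <<'E'
from h import *
np.set_printoptions(precision=4,suppress=True)
ps={n:manip.snapshot(n) for n in("scene","top")}
for l in ["press","lever_grip","catch_grip","offcut_center","bin","carton","tape_rule"]:
    r={}
    for n,p in ps.items():
        q=manip.pinpoint(l,p); 
        print(l,n,[(np.round(x["point"],1).tolist(),round(x["score"],2)) for x in q[:2]], [ (np.round(x["rect"]).tolist(),round(x["score"],2)) for x in manip.regions_of(l,p)[:1]])
        if q:r[n]=(p,q[0]["point"])
    if len(r)==2: print("   tri",tri(list(r.values())))
s=manip.sense();print(s)
E
```

```text
press scene [([340.9, 260.5], 0.89)] [([259.0, 237.0, 372.0, 319.0], 0.56)]
press top [([368.8, 201.8], 0.7)] [([253.0, 180.0, 402.0, 279.0], 0.96)]
   tri [ 0.6373 -0.1489 -0.0089]
lever_grip scene [] []
lever_grip top [([348.2, 229.4], 0.74)] [([335.0, 190.0, 386.0, 233.0], 0.7)]
catch_grip scene [] []
catch_grip top [([393.8, 241.5], 0.59)] [([374.0, 216.0, 398.0, 256.0], 0.55)]
offcut_center scene [([299.6, 282.8], 0.56)] [([277.0, 264.0, 316.0, 299.0], 0.77)]
offcut_center top [([284.5, 227.2], 0.72)] [([261.0, 206.0, 312.0, 247.0], 0.71)]
   tri [0.5619 0.0655 0.0241]
bin scene [([215.0, 332.0], 0.96)] [([171.0, 288.0, 255.0, 357.0], 0.68)]
bin top [([171.5, 253.5], 0.7)] [([117.0, 217.0, 211.0, 288.0], 0.7)]
   tri [ 0.5044  0.3712 -0.0065]
carton scene [([442.6, 266.8], 0.71), ([210.8, 329.8], 0.52)] [([432.0, 229.0, 460.0, 274.0], 0.93)]
carton top [([474.7, 275.9], 0.7)] [([463.0, 259.0, 502.0, 288.0], 0.87)]
   tri [ 0.4321 -0.4195  0.0002]
tape_rule scene [([422.5, 248.0], 0.51)] [([426.0, 227.0, 429.0, 241.0], 0.65)]
tape_rule top [([484.8, 224.5], 0.93)] []
   tri [ 0.5715 -0.4536 -0.0147]
{'t': 1.8, 'q': array([ 1.1505,  0.5275,  1.4327, -0.    ,  1.1814, -0.1785]), 'qd': array([-0.0004, -0.0004,  0.0002, -0.0014,  0.0017, -0.0004]), 'tau': array([ -0.0008, -44.2309, -17.8414,  -0.0003,   0.0008,  -0.    ]), 'tcp_pos': array([0.1496, 0.6068, 0.2563]), 'tool_rot': array([0.1206, 0.9927, 0.    , 0.    ]), 'force': array([ 0.2121, -0.6985,  0.119 ]), 'ft_torque': array([-0.0085, -0.0187,  0.008 ]), 'finger_gap': 1.0007151932968608}
```

View pics/scene0.png

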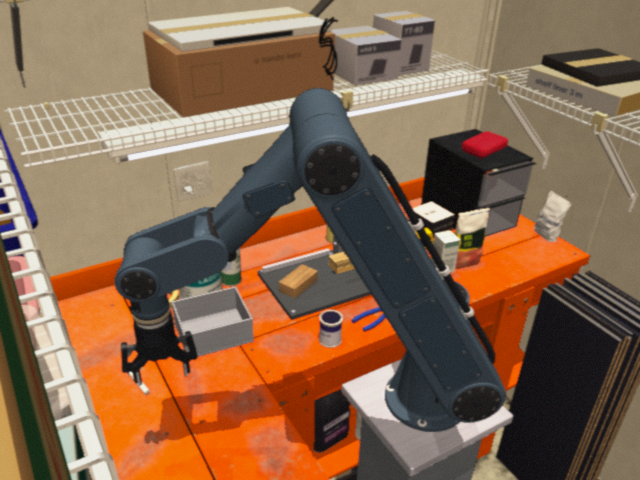

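View pics/top0.png

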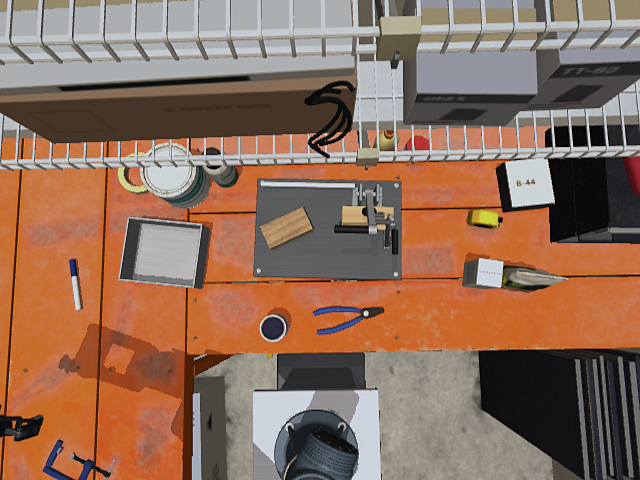

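```bash
python3 - <<'E'
from h import *
np.set_printoptions(precision=4,suppress=True)
p=manip.snapshot("top");im=np.array(p["img"])[:,:,::-1]
c=im[170:290,245:410];cv2.imwrite("pics/crop1.png",cv2.resize(c,None,fx=4.8,fy=4.8,interpolation=cv2.INTER_CUBIC))
for l in["press","offcut_center","bin"]:
    g=manip.regions_of(l,p)
    for r in g[:1]:
        m=np.array(r["pixels"]).astype(np.uint8)
        cs,_=cv2.findContours(m,0,2);k=max(cs,key=cv2.contourArea)
        b=cv2.boxPoints(cv2.minAreaRect(k));z={"press":.018,"offcut_center":.056,"bin":.085}[l]
        print(l,r["score"],b.round(1).tolist());print(np.array([atz(p,q,z) for q in b]))
E
```

```text
press 0.77 [[252.89999389648438, 276.3999938964844], [255.60000610351562, 176.10000610351562], [402.70001220703125, 180.10000610351562], [399.8999938964844, 280.3999938964844]]
[[ 0.4397  0.1531  0.018 ]
 [ 0.7044  0.1462  0.018 ]
 [ 0.6853 -0.2411  0.018 ]
 [ 0.4229 -0.2238  0.018 ]]
offcut_center 0.66 [[259.29998779296875, 226.10000610351562], [302.1000061035156, 205.89999389648438], [313.20001220703125, 229.60000610351562], [270.3999938964844, 249.6999969482422]]
[[ 0.5647  0.1315  0.056 ]
 [ 0.6144  0.0224  0.056 ]
 [ 0.5531 -0.005   0.056 ]
 [ 0.5039  0.1035  0.056 ]]
bin 0.97 [[117.5999984741211, 279.70001220703125], [124.9000015258789, 213.6999969482422], [210.89999389648438, 223.1999969482422], [203.5, 289.29998779296875]]
[[0.4337 0.476  0.085 ]
 [0.598  0.4637 0.085 ]
 [0.5696 0.248  0.085 ]
 [0.4068 0.2639 0.085 ]]
```

View pics/crop1.png

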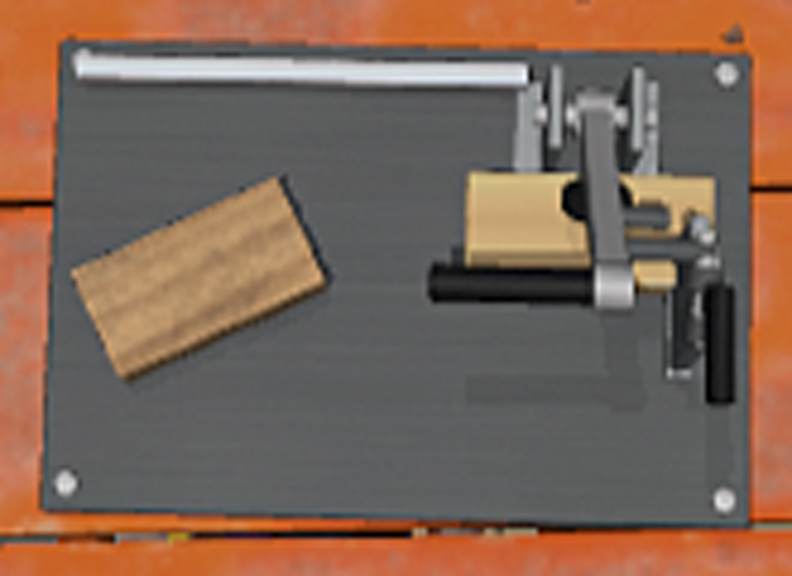

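```bash
python3 - <<'E'
from h import *
from scipy.optimize import least_squares
np.set_printoptions(precision=4,suppress=True)
p=manip.snapshot("top")
f=lambda a:np.array(a)/4.8+[245,170]-0.5+0.5/4.8
def fit(L,uv,x0):
    L=np.array(L,float)
    def P(v): 
        c,s=np.cos(v[2]),np.sin(v[2]);return np.c_[v[0]+c*L[:,0]-s*L[:,1],v[1]+s*L[:,0]+c*L[:,1],L[:,2]]
    r=least_squares(lambda v:(proj(p,P(v))-uv).ravel(),x0);print(r.x,r.fun.reshape(-1,2));return r.x
pr=fit([(-.21,.29,.018),(.05,.29,.018),(.05,-.09,.018),(-.21,-.09,.018)],f([(42,510),(65,40),(748,56),(748,524)]),[.63,-.15,0])
c,s=np.cos(pr[2]),np.sin(pr[2])
for n,l in dict(lg=(-.109,.05,.205),cg=(-.137,-.05,.189)).items():
    X=np.array([pr[0]+c*l[0]-s*l[1],pr[1]+s*l[0]+c*l[1],l[2]]);print(n,X,(proj(p,X)[0]-[245,170]+.5)*4.8)
fit([(.031,.06,.056),(.031,-.06,.056),(-.031,-.06,.056)],f([(70,270),(278,178),(325,278)]),[.56,.065,.4])
B=np.array([[ 0.4337,0.476],[0.598,0.4637],[0.5696,0.248],[0.4068,0.2639]]);print(B.mean(0))
E
```

```text
[ 0.6383 -0.1454 -0.0418] [[-0.428   0.2011]
 [-1.0139 -0.3848]
 [ 0.8697 -0.8327]
 [ 0.5471  0.8975]]
lg [ 0.5315 -0.0909  0.205 ] [506.2117 284.2487]
cg [ 0.4994 -0.1897  0.189 ] [717.7126 353.1949]
[0.5611 0.0642 0.4164] [[ 0.0542  0.0083]
 [-0.2274 -0.5232]
 [ 0.1715  0.5087]]
[0.502  0.3629]
```

```bash
cat >> h.py <<'E'
def to(target,jaw=None):
    s=manip.sense();r=R.from_quat(s["tool_rot"]);d=r.inv().apply(np.array(target)-s["tcp_pos"])
    y=r.as_matrix()[:,1];print("t",s["t"],"tcp",s["tcp_pos"].round(4),"shift tool",d.round(4),"jaw",np.degrees(np.arctan2(y[1],y[0])).round(2),"z",r.as_matrix()[:,2].round(3),"F",s["force"].round(2),"gap",round(s["finger_gap"],3))
E
python3 - <<'E'
from h import *
ps={n:manip.snapshot(n) for n in("scene","top")}
print(tri([(ps["scene"],(346,100)),(ps["top"],(368,158))]))
r=R.from_quat(manip.sense()["tool_rot"])*R.from_rotvec([0,0,52.5],degrees=True)
print(r.inv().apply(np.array([.5611,.0642,.256])-manip.sense()["tcp_pos"]))
E
```

```text
[ 0.58382102 -0.10225958  0.58251101]
[-6.62094950e-01  1.59300073e-01  2.94035891e-04]
```

>>> play_rows --steps '[[[0,0,0,0,0,10.5],[0,0,0,0,0,10.5],[0,0,0,0,0,10.5],[0,0,0,0,0,10.5],[0,0,0,0,0,10.5]]]' --fingers 1

```text
t: 2.78
tcp_pos: [0.1496, 0.6068, 0.2563]
tool_rot: [0.55, 0.835, 0.0, 0.0]
force: [-0.3, -0.1, 0.5]
finger_gap: 0.999
```

>>> play_rows --steps '[[[-0.05,0.012,0.006,0,0,0],[-0.05,0.012,0.006,0,0,0],[-0.05,0.012,0.006,0,0,0],[-0.05,0.012,0.006,0,0,0],[-0.05,0.012,0.006,0,0,0],[-0.05,0.012,0.006,0,0,0],[-0.05,0.012,0.006,0,0,0],[-0.05,0.012,0.006,0,0,0],[-0.05,0.012,0.006,0,0,0],[-0.05,0.012,0.006,0,0,0]]]'

```text
t: 4.03
tcp_pos: [0.4613, 0.1955, 0.1964]
tool_rot: [0.547, 0.837, 0.0, 0.0]
force: [-0.6, 0.5, -0.0]
finger_gap: 1.001
```

```bash
python3 - <<'E'
from h import *
to([.5611,.0642,.18])
p=manip.snapshot("wrist");save(p,"w1")
for l in ["offcut_center","press"]:
    print(l,[(x["point"],x["score"],atz(p,x["point"],.037 if l[0]=="o" else 0)) for x in manip.pinpoint(l,p)])
E
```

```text
t 4.025 tcp [0.4613 0.1955 0.1964] shift tool [-0.1603  0.0388  0.0165] jaw 23.64 z [ 0.001  0.    -1.   ] F [-0.64  0.51 -0.02] gap 1.001
offcut_center [([365.1, 410.9], 0.78, array([0.55981666, 0.06674253, 0.037     ]))]
press []
```

View pics/w1.png

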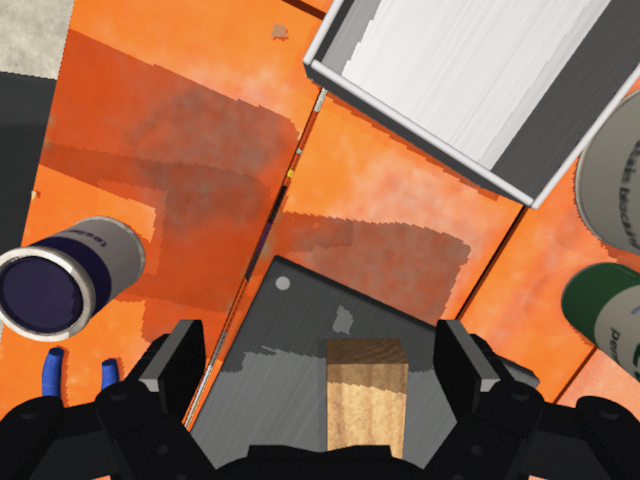

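>>> play_rows --steps '[[[-0.04,0.0095,0.004,0,0,0],[-0.04,0.0095,0.004,0,0,0],[-0.04,0.0095,0.004,0,0,0],[-0.039,0.0095,0.004,0,0,0],[0,0,0,0,0,0]]]'

```text
t: 4.8
tcp_pos: [0.5602, 0.0655, 0.1803]
tool_rot: [0.548, 0.836, 0.0, 0.001]
force: [0.1, 0.6, 0.9]
finger_gap: 0.997
```

```bash
python3 - <<'E'
from h import *
to([.5605,.0652,.05])
p=manip.snapshot("wrist");save(p,"w2")
# bin -y edge uses earlier w1 calibration: relative camera pose is fixed to tool
T=np.array(p["world_from_camera"]);s=manip.sense();d=np.array([.4613,.1955,.1964])-s["tcp_pos"]
p["world_from_camera"]=T+0; p2=dict(p);T2=T.copy();T2[:3,3]+=d;p2["world_from_camera"]=T2
for q in [(310,65),(532,205)]: print(atz(p2,q,.085))
E
```

```text
t 4.8 tcp [0.5602 0.0655 0.1803] shift tool [-3.000e-04 -1.000e-04  1.303e-01] jaw 23.53 z [ 0.002 -0.    -1.   ] F [0.15 0.57 0.92] gap 0.997
[0.41634699 0.28817696 0.085     ]
[0.56513735 0.271119   0.085     ]
```

View pics/w2.png

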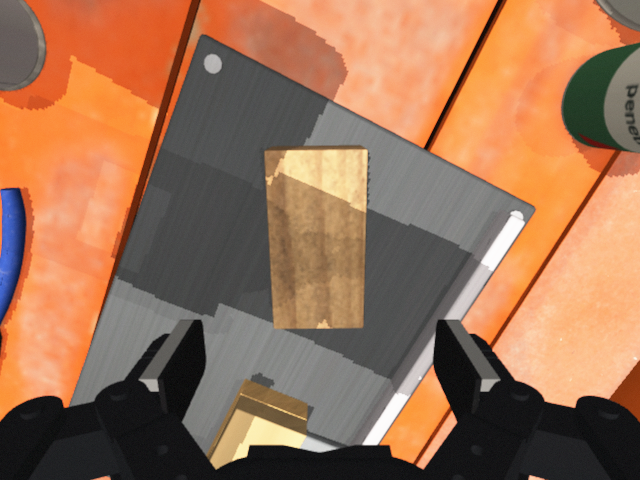

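>>> play_rows --steps '[[[0,0,0.03,0,0,0],[0,0,0.03,0,0,0],[0,0,0.03,0,0,0],[0,0,0.02,0,0,0],[0,0,0.01,0,0,0],[0,0,0.01,0,0,0],[0,0,0,0,0,0]]]'

```text
t: 5.72
tcp_pos: [0.5583, 0.067, 0.0502]
tool_rot: [0.547, 0.837, -0.0, -0.0]
force: [0.3, -0.7, 0.4]
finger_gap: 1.002
```

>>> play_rows --steps '[[[0,0,0,0,0,0],[0,0,0,0,0,0],[0,0,0,0,0,0],[0,0,0,0,0,0],[0,0,0,0,0,0]]]' --fingers 0 --squeeze 40

```text
t: 6.35
tcp_pos: [0.5593, 0.0664, 0.0512]
tool_rot: [0.547, 0.837, 0.0, 0.001]
force: [0.2, 0.7, 5.3]
finger_gap: 0.717
```

>>> play_rows --steps '[[[0,0,-0.02,0,0,0],[0,0,-0.03,0,0,0],[0,0,-0.04,0,0,0],[0,0,-0.04,0,0,0],[0,0,0,0,0,10],[0,0,0,0,0,10],[0,0,0,0,0,10],[0,0,0,0,0,0]]]'

```text
t: 7.35
tcp_pos: [0.5581, 0.0665, 0.1799]
tool_rot: [0.745, 0.668, -0.0, -0.0]
force: [-0.9, 0.2, -1.3]
finger_gap: 0.72
```

```bash
python3 - <<'E'
from h import *
to([.502,.370,.18])
p=manip.snapshot("wrist");save(p,"w3")
E
```

```text
t 7.35 tcp [0.5581 0.0665 0.1799] shift tool [ 0.2956 -0.0888  0.    ] jaw -6.25 z [-0.001  0.    -1.   ] F [-0.94  0.21 -1.33] gap 0.72
```

View pics/w3.png

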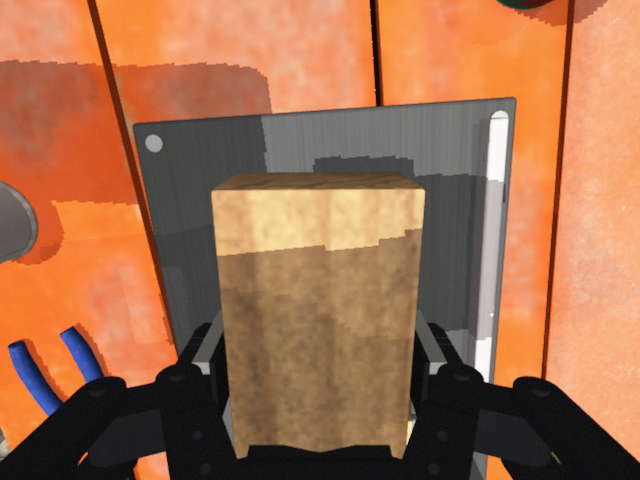

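The offcut is held squarely between the pads (columns 215-425), off the bed. Carrying it to the bin.

>>> play_rows --steps '[[[0.037,-0.011,0,0,0,0],[0.037,-0.011,0,0,0,0],[0.037,-0.011,0,0,0,0],[0.037,-0.011,0,0,0,0],[0.037,-0.011,0,0,0,0],[0.037,-0.011,0,0,0,0],[0.037,-0.011,0,0,0,0],[0.037,-0.012,0,0,0,0],[0,0,0,0,0,0],[0,0,0,0,0,0]]]'

```text
t: 8.65
tcp_pos: [0.5026, 0.3701, 0.1799]
tool_rot: [0.745, 0.668, -0.001, 0.0]
force: [-0.3, 0.2, -0.6]
finger_gap: 0.719
```

```bash
python3 - <<'E'
from h import *
to([.502,.370,.065])
p=manip.snapshot("wrist");save(p,"w4")
p=manip.snapshot("top");save(p,"t4");im=np.array(p["img"])[:,:,::-1]
cv2.imwrite("pics/t4c.png",cv2.resize(im[170:310,100:260],None,fx=4.5,fy=4,interpolation=2))
E
```

```text
t 8.65 tcp [0.5026 0.3701 0.1799] shift tool [-1.000e-04 -5.000e-04  1.149e-01] jaw -6.25 z [-0.001 -0.001 -1.   ] F [-0.28  0.17 -0.57] gap 0.719
```

View pics/w4.png

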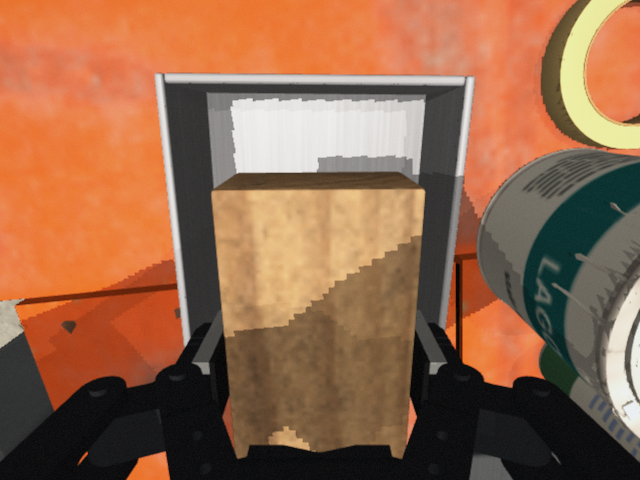

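>>> play_rows --steps '[[[0,0,0.03,0,0,0],[0,0,0.03,0,0,0],[0,0,0.03,0,0,0],[0,0,0.02,0,0,0],[0,0,0.01,0,0,0],[0,0,0,0,0,0]]]'

```text
t: 9.5
tcp_pos: [0.503, 0.3702, 0.06]
tool_rot: [0.745, 0.667, -0.0, -0.0]
force: [-0.6, 0.1, -1.3]
finger_gap: 0.72
```

>>> play_rows --steps '[[[0,0,0,0,0,0],[0,0,0,0,0,0],[0,0,0,0,0,0],[0,0,-0.03,0,0,0],[0,0,-0.03,0,0,0],[0,0,-0.03,0,0,0],[0,0,-0.03,0,0,0],[0,0,0,0,0,0]]]' --fingers 0.9

```text
t: 10.5
tcp_pos: [0.5046, 0.3715, 0.1833]
tool_rot: [0.745, 0.667, 0.003, 0.001]
force: [-0.5, 0.8, -0.3]
finger_gap: 0.903
```

```bash
python3 - <<'E'
from h import *
to([.4994,-.1897,.28])
p=manip.snapshot("wrist");save(p,"w5")
for l in ["offcut_center","bin"]:
    print(l,[(x["point"],x["score"],atz(p,x["point"],.024 if l[0]=="o" else 0)) for x in manip.pinpoint(l,p)])
E
```

```text
t 10.5 tcp [0.5046 0.3715 0.1833] shift tool [-0.5579  0.0574 -0.0984] jaw -6.34 z [ 0.006  0.003 -1.   ] F [-0.46  0.76 -0.25] gap 0.903
offcut_center [([317.7, 235.7], 0.96, array([0.50390645, 0.3686835 , 0.024     ]))]
bin []
```

View pics/w5.png

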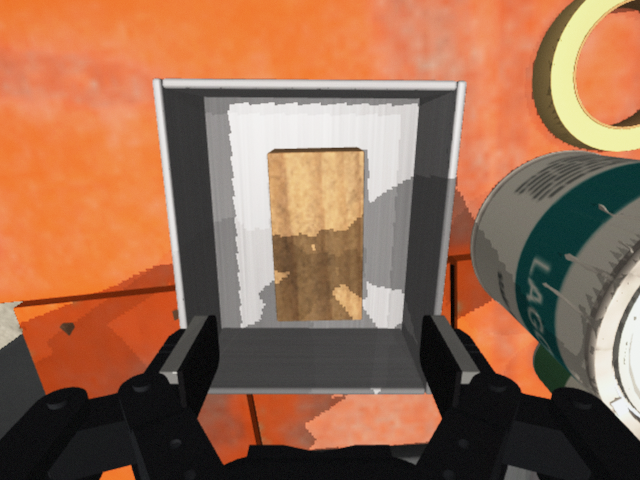

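```bash
python3 - <<'E'
from h import *
p=manip.snapshot("wrist");s=manip.sense();T=np.array(p["world_from_camera"]);r=R.from_quat(s["tool_rot"])
print(r.inv().apply(T[:3,3]-s["tcp_pos"]), r.inv().as_matrix()@T[:3,:3],s["q"])
E
```

```text
[ 7.81184213e-02  3.59421923e-05 -1.17750914e-01] [[ 8.06638385e-04 -9.51756837e-01 -3.06852199e-01]
 [ 9.99999611e-01  8.77480593e-04 -9.29114495e-05]
 [ 3.57685957e-04 -3.06852005e-01  9.51757175e-01]] [4.56286418e-01 6.18412075e-01 1.50457716e+00 8.22482428e-06
 1.02131150e+00 5.67217467e-01]
```

>>> play_rows --steps '[[[0,0,-0.01,0,0,10.7],[0,0,-0.01,0,0,10.7],[0,0,-0.01,0,0,10.7],[0,0,-0.01,0,0,10.7],[0,0,-0.01,0,0,10.7],[0,0,-0.01,0,0,10.7],[0,0,-0.01,0,0,10.7],[0,0,0,0,0,10.7],[0,0,0,0,0,0.5]]]' --fingers 0.5

```text
t: 11.82
tcp_pos: [0.5024, 0.3702, 0.2489]
tool_rot: [1.0, -0.021, -0.001, 0.001]
force: [-0.2, 0.1, 0.1]
finger_gap: 0.498
```

```bash
python3 - <<'E'
from h import *
to([.41,-.19,.26])
E
```

```text
t 11.825 tcp [0.5024 0.3702 0.2489] shift tool [-0.0693  0.5636 -0.0102] jaw -92.36 z [-0.002 -0.001 -1.   ] F [-0.16  0.05  0.09] gap 0.498
```

>>> play_rows --steps '[[[-0.014,0.04,-0.001,0,0,0],[-0.014,0.06,-0.001,0,0,0],[-0.014,0.06,-0.001,0,0,0],[-0.014,0.06,-0.001,0,0,0],[-0.013,0.06,-0.001,0,0,0],[0,0.06,-0.001,0,0,0],[0,0.06,-0.001,0,0,0],[0,0.06,-0.001,0,0,0],[0,0.06,-0.001,0,0,0],[0,0.044,-0.001,0,0,0]]]'

```text
t: 13.08
tcp_pos: [0.4094, -0.1925, 0.2598]
tool_rot: [1.0, -0.021, -0.0, -0.0]
force: [1.2, -0.3, 0.3]
finger_gap: 0.498
```

>>> play_rows --steps '[[[0,0,0,0,0,0],[0,0,0,0,0,0]]]'

```text
t: 13.32
tcp_pos: [0.4092, -0.1892, 0.2596]
tool_rot: [1.0, -0.021, -0.001, -0.001]
force: [-0.8, 0.4, 0.5]
finger_gap: 0.499
```

```bash
python3 - <<'E'
from h import *
np.set_printoptions(precision=4,suppress=True)
to([.4994,-.1897,.26])
p=manip.snapshot("wrist");save(p,"w6")
for l,z in dict(catch_grip=.189,lever_grip=.205,press=0).items():
    print(l,[(np.round(x["point"],1),x["score"],atz(p,x["point"],z)) for x in manip.pinpoint(l,p)])
print(proj(p,[[.4994,-.1897,.189],[.5315,-.0909,.205]]))
E
```

```text
t 13.325 tcp [ 0.4092 -0.1892  0.2596] shift tool [ 0.0902 -0.0033 -0.0006] jaw -92.4 z [-0.002  0.002 -1.   ] F [-0.82  0.44  0.46] gap 0.499
catch_grip [(array([310.5,  94.4]), 0.6, array([ 0.4974, -0.1896,  0.189 ]))]
lever_grip [(array([44.7, 11.3]), 0.97, array([ 0.5304, -0.09  ,  0.205 ]))]
press []
[[310.4827  89.5951]
 [ 46.4307   8.0076]]
```

View pics/w6.png

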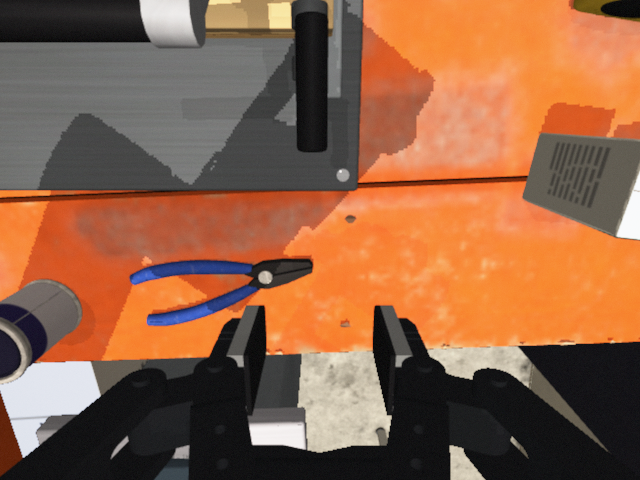

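>>> play_rows --steps '[[[0.03,0,0,0,0,0],[0.03,0,0,0,0,0],[0.028,0,0,0,0,0],[0,0,0,0,0,0],[0,0,0.02,0,0,0],[0,0,0.02,0,0,0],[0,0,0.015,0,0,0],[0,0,0.01,0,0,0],[0,0,0,0,0,0]]]'

```text
t: 14.65
tcp_pos: [0.4972, -0.1934, 0.1947]
tool_rot: [1.0, -0.021, -0.001, -0.0]
force: [0.6, -0.1, 0.4]
finger_gap: 0.498
```

>>> play_rows --steps '[[[0,0,0,0,0,0],[0,0,0,0,0,0],[0,0,0,0,0,0],[0,0,0,0,0,0],[0,0,0,0,0,0]]]' --fingers 0 --squeeze 25

```text
t: 15.28
tcp_pos: [0.4981, -0.1938, 0.1959]
tool_rot: [1.0, -0.021, 0.0, 0.0]
force: [-0.1, 1.9, 5.6]
finger_gap: 0.152
```

```bash
python3 - <<'E'
from h import *
to([.4974,-.1896,.195])
p=manip.snapshot("wrist");save(p,"w7")
E
```

```text
t 15.275 tcp [ 0.4981 -0.1938  0.1959] shift tool [-0.0009 -0.0041  0.0009] jaw -92.46 z [ 0.001 -0.    -1.   ] F [-0.09  1.94  5.57] gap 0.152
```

View pics/w7.png

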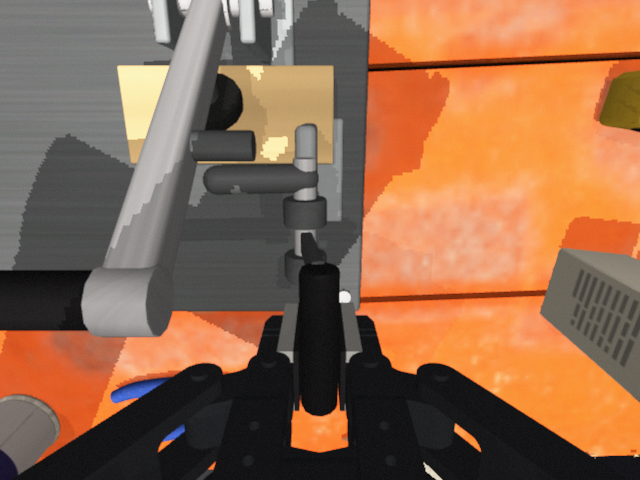

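>>> play_rows --steps '[[[0,0.0072,0.0006,0,0,0],[0,0.007,0.0017,0,0,0],[0,0.0066,0.0028,0,0,0],[0,0.0061,0.0038,0,0,0],[0,0.0054,0.0047,0,0,0],[0,0.0046,0.0056,0,0,0],[0,0.0036,0.0062,0,0,0],[0,0.0026,0.0067,0,0,0],[0,0.0015,0.007,0,0,0],[0,0.0004,0.0072,0,0,0]]]'

```text
t: 16.58
tcp_pos: [0.4966, -0.233, 0.1521]
tool_rot: [1.0, -0.023, 0.0, -0.005]
force: [-0.3, 22.4, 39.7]
finger_gap: 0.148
```

>>> play_rows --steps '[[[0,0,0,0,0,0],[0,0,0,0,0,0]]]'

```text
t: 16.82
tcp_pos: [0.4964, -0.2329, 0.1521]
tool_rot: [1.0, -0.022, 0.001, -0.005]
force: [1.2, 20.4, 28.5]
finger_gap: 0.148
```

```bash
python3 - <<'E'
from h import *
to([.4974,-.2346,.15])
p=manip.snapshot("wrist");save(p,"w8")
E
```

```text
t 16.825 tcp [ 0.4964 -0.2329  0.1521] shift tool [0.001  0.0016 0.0021] jaw -92.58 z [ 0.001  0.009 -1.   ] F [ 1.18 20.37 28.47] gap 0.148
```

View pics/w8.png

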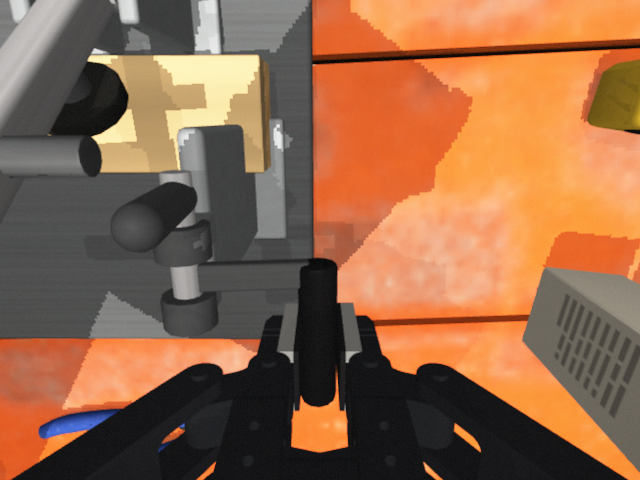

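>>> play_rows --steps '[[[0,0,-0.001,0,0,0],[0,0,0,0,0,0],[0,0,-0.01,0,0,0],[0,0,-0.02,0,0,0],[0,0,-0.03,0,0,0],[0,0,-0.03,0,0,0],[0,0,-0.03,0,0,0],[-0.03,0,-0.01,0,0,0],[-0.04,0,0,0,0,0],[0,0,0,0,0,0]]]' --fingers 0.3

```text
t: 18.12
tcp_pos: [0.4234, -0.236, 0.2802]
tool_rot: [1.0, -0.023, -0.001, 0.0]
force: [0.3, -0.1, 0.1]
finger_gap: 0.302
```

```bash
python3 - <<'E'
from h import *
np.set_printoptions(precision=4,suppress=True)
to([.43,-.09,.27])
p=manip.snapshot("wrist");save(p,"w9")
for l,z in dict(catch_grip=.144,lever_grip=.205).items():
    print(l,[(np.round(x["point"],1),x["score"],atz(p,x["point"],z)) for x in manip.pinpoint(l,p)])
E
```

```text
t 18.125 tcp [ 0.4234 -0.236   0.2802] shift tool [ 0.     -0.1462  0.0101] jaw -92.58 z [-0.002 -0.    -1.   ] F [ 0.25 -0.12  0.1 ] gap 0.302
catch_grip [(array([305.3, 131.3]), 0.58, array([ 0.4939, -0.2315,  0.144 ]))]
lever_grip []
```

View pics/w9.png

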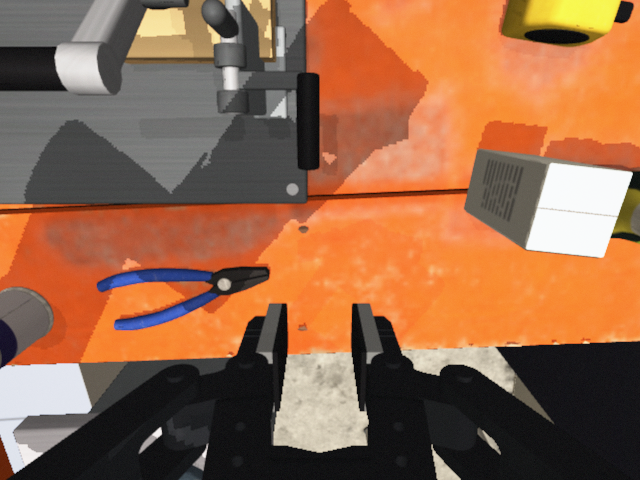

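>>> play_rows --steps '[[[0,-0.04,0.005,0,0,0],[0,-0.05,0.005,0,0,0],[0,-0.056,0.005,0,0,0],[0,0,0.005,0,0,-10.6],[0,0,0,0,0,-10.6],[0,0,0,0,0,-10.6],[0,0,0,0,0,-10.6],[0,0,0,0,0,-10.6],[0,0,0,0,0,-10.6],[0,0,0,0,0,-10.6]]]' --fingers 0.6

```text
t: 19.52
tcp_pos: [0.4336, -0.0903, 0.26]
tool_rot: [0.808, 0.589, 0.0, 0.001]
force: [0.8, 0.4, -0.8]
finger_gap: 0.601
```

>>> play_rows --steps '[[[0,0,0,0,0,-10.6],[0,0,0,0,0,-5.2],[0,0,0,0,0,0]]]'

```text
t: 19.9
tcp_pos: [0.4333, -0.0902, 0.26]
tool_rot: [0.722, 0.692, 0.0, 0.0]
force: [0.4, 0.2, 0.4]
finger_gap: 0.597
```

```bash
python3 - <<'E'
from h import *
np.set_printoptions(precision=4,suppress=True)
to([.5310,-.0905,.26])
p=manip.snapshot("wrist");save(p,"w10")
for l,z in dict(catch_grip=.144,lever_grip=.205).items():
    print(l,[(np.round(x["point"],1),x["score"],atz(p,x["point"],z)) for x in manip.pinpoint(l,p)])
p=manip.snapshot("top")
for l,z in dict(catch_grip=.144,lever_grip=.205).items():
    print(l,[(np.round(x["point"],1),x["score"],atz(p,x["point"],z)) for x in manip.pinpoint(l,p)])
E
```

```text
t 19.9 tcp [ 0.4333 -0.0902  0.26  ] shift tool [0.0039 0.0976 0.    ] jaw -2.48 z [ 0.001 -0.001 -1.   ] F [0.44 0.16 0.35] gap 0.597
catch_grip [(array([412.3, 427.9]), 0.73, array([ 0.4948, -0.2288,  0.144 ]))]
lever_grip [(array([522.7, 276.2]), 0.71, array([ 0.5286, -0.0866,  0.205 ]))]
catch_grip [(array([408.9, 245.1]), 0.67, array([ 0.4992, -0.23  ,  0.144 ])), (array([366.2, 204.5]), 0.45, array([ 0.5975, -0.1335,  0.144 ]))]
lever_grip [(array([348.7, 228.7]), 0.63, array([ 0.5316, -0.0881,  0.205 ])), (array([475.2, 276.7]), 0.24, array([ 0.4202, -0.3619,  0.205 ]))]
```

View pics/w10.png

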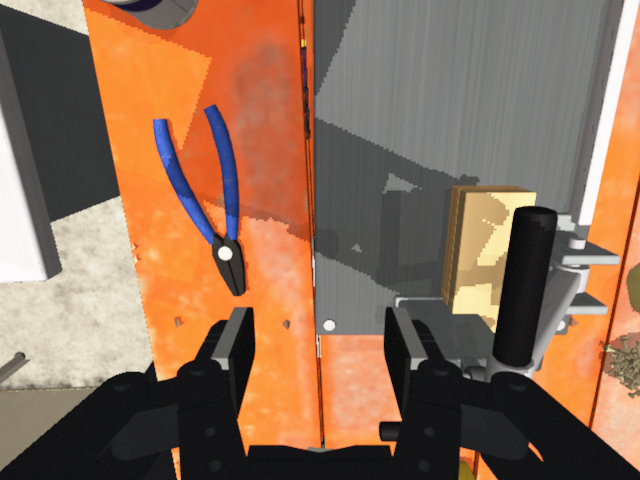

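>>> play_rows --steps '[[[0,0.03,0,0,0,0],[0,0.04,0,0,0,0],[0.002,0.026,0,0,0,0],[0,0,0,0,0,0],[0,0,0.015,0,0,0],[0,0,0.015,0,0,0],[0,0,0.01,0,0,0],[0,0,0.01,0,0,0],[0,0,0,0,0,0]]]'

```text
t: 21.32
tcp_pos: [0.5276, -0.0918, 0.2091]
tool_rot: [0.722, 0.692, -0.0, -0.001]
force: [0.3, 0.1, -1.0]
finger_gap: 0.597
```

>>> play_rows --steps '[[[0,0,0,0,0,0],[0,0,0,0,0,0],[0,0,0,0,0,0],[0,0,0,0,0,0],[0,0,0,0,0,0]]]' --fingers 0 --squeeze 60

```text
t: 21.95
tcp_pos: [0.5287, -0.0921, 0.2105]
tool_rot: [0.722, 0.692, 0.0, 0.001]
force: [1.2, -1.2, 1.7]
finger_gap: 0.193
```

```bash
python3 - <<'E'
from h import *
to([.5310,-.0885,.211])
p=manip.snapshot("wrist");save(p,"w11")
# arc: bar positions in press frame -> tool y (press +x) and z(down) steps
th=np.radians(50)-np.linspace(0,0.785,21)
# bar radius 170 about hinge z75 at 50deg
X=-.170*np.cos(th);Z=.075+.170*np.sin(th)
print(X[[0,-1]],Z[[0,-1]]);print(np.c_[np.diff(X),-np.diff(Z)].round(4).tolist())
E
```

```text
t 21.95 tcp [ 0.5287 -0.0921  0.2105] shift tool [ 0.0037  0.0021 -0.0005] jaw -2.45 z [ 0.001 -0.    -1.   ] F [ 1.22 -1.15  1.72] gap 0.193
[-0.10927389 -0.16934719] [0.20522756 0.08988391]
[[-0.005, 0.0044], [-0.0048, 0.0046], [-0.0047, 0.0048], [-0.0045, 0.0049], [-0.0043, 0.0051], [-0.0041, 0.0053], [-0.0039, 0.0054], [-0.0036, 0.0056], [-0.0034, 0.0057], [-0.0032, 0.0059], [-0.003, 0.006], [-0.0027, 0.0061], [-0.0025, 0.0062], [-0.0022, 0.0063], [-0.002, 0.0064], [-0.0017, 0.0064], [-0.0015, 0.0065], [-0.0012, 0.0066], [-0.001, 0.0066], [-0.0007, 0.0066]]
```

View pics/w11.png

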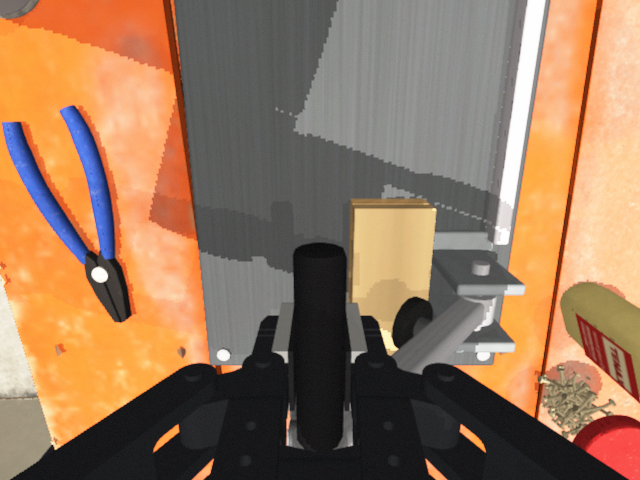

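Bar gripped (gap 16 mm, columns 295-350). Pull it along the arc.

>>> play_rows --steps '[[[0,-0.005,0.0044,0,0,0],[0,-0.0048,0.0046,0,0,0],[0,-0.0047,0.0048,0,0,0],[0,-0.0045,0.0049,0,0,0],[0,-0.0043,0.0051,0,0,0],[0,-0.0041,0.0053,0,0,0],[0,-0.0039,0.0054,0,0,0],[0,-0.0036,0.0056,0,0,0],[0,-0.0034,0.0057,0,0,0],[0,-0.0032,0.0059,0,0,0]]]'

```text
t: 23.25
tcp_pos: [0.4892, -0.0905, 0.1591]
tool_rot: [0.722, 0.691, 0.002, 0.003]
force: [3.6, 2.8, 8.5]
finger_gap: 0.185
```

```bash
python3 - <<'E'
from h import *
to([.47,-.09,.096])
E
```

```text
t 23.25 tcp [ 0.4892 -0.0905  0.1591] shift tool [-0.0003 -0.0196  0.0629] jaw -2.51 z [ 0.007 -0.001 -1.   ] F [3.6  2.77 8.51] gap 0.185
```

>>> play_rows --steps '[[[0,-0.003,0.006,0,0,0],[0,-0.0027,0.0061,0,0,0],[0,-0.0025,0.0062,0,0,0],[0,-0.0022,0.0063,0,0,0],[0,-0.002,0.0064,0,0,0],[0,-0.0017,0.0064,0,0,0],[0,-0.0015,0.0065,0,0,0],[0,-0.0012,0.0066,0,0,0],[0,-0.001,0.0066,0,0,0],[0,-0.0007,0.0066,0,0,0]]]'

```text
t: 24.5
tcp_pos: [0.4699, -0.0896, 0.0954]
tool_rot: [0.722, 0.692, 0.001, 0.002]
force: [2.4, 4.3, 13.1]
finger_gap: 0.188
```

>>> play_rows --steps '[[[0,0,0,0,0,0],[0,0,0,0,0,0]]]'

```text
t: 24.75
tcp_pos: [0.4699, -0.0897, 0.0956]
tool_rot: [0.722, 0.692, 0.001, 0.002]
force: [0.9, 2.9, 11.6]
finger_gap: 0.191
```

```bash
python3 - <<'E'
from h import *
np.set_printoptions(precision=4,suppress=True)
to([.47,-.09,.096])
c,s=np.cos(-.0418),np.sin(-.0418);q=manip.sense();t=q["tcp_pos"]+R.from_quat(q["tool_rot"]).apply([0,0,.006])
d=t-[.6383,-.1454,0];x,y,z=c*d[0]+s*d[1],-s*d[0]+c*d[1],d[2];print("press",x,y,z,"lever",np.radians(50)-np.arctan2(z-.075,-x),"rad",np.hypot(x,z-.075))
p=manip.snapshot("wrist");save(p,"w12");p=manip.snapshot("top");save(p,"t12")
im=np.array(p["img"])[:,:,::-1];cv2.imwrite("pics/t12c.png",cv2.resize(im[170:300,105:425],None,fx=2.5,fy=2.5,interpolation=2))
p=manip.snapshot("scene");save(p,"s12")
E
```

```text
t 24.75 tcp [ 0.4699 -0.0897  0.0956] shift tool [-0.0003  0.0001 -0.0004] jaw -2.49 z [ 0.005 -0.001 -1.   ] F [ 0.85  2.89 11.57] gap 0.191
press -0.17057005753132357 0.04864745170530214 0.08962302652574348 lever 0.787143409695796 rad 0.17119572842513223
```

View pics/w12.png

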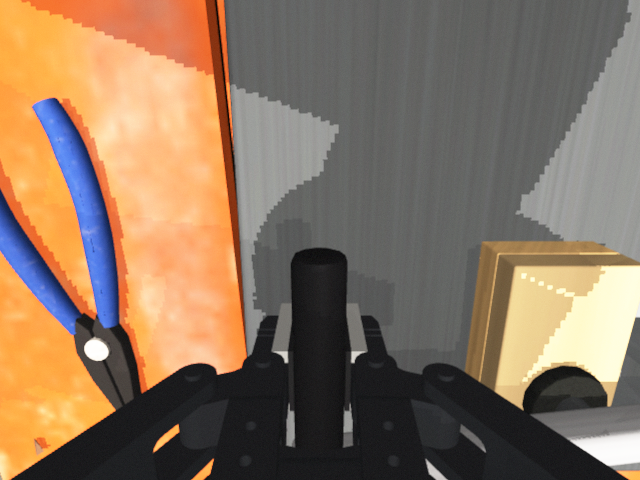

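View pics/t12c.png

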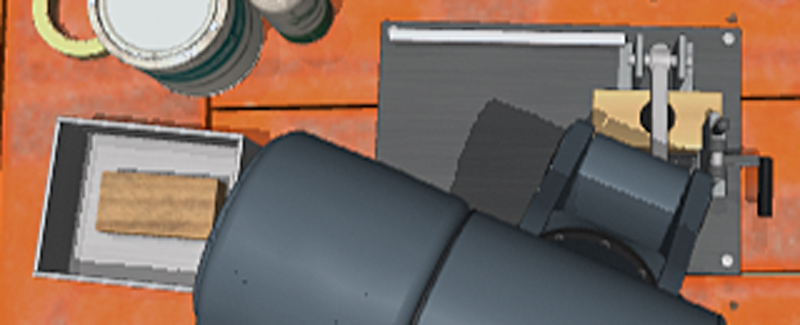

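>>> play_rows --steps '[[[0,0,0.002,0,0,0],[0,0,0.001,0,0,0],[0,0,0,0,0,0],[0,0,0,0,0,0],[0,0,0,0,0,0]]]'

```text
t: 25.52
tcp_pos: [0.4695, -0.0896, 0.0921]
tool_rot: [0.722, 0.692, 0.001, 0.001]
force: [4.5, 2.8, 6.7]
finger_gap: 0.195
```

```bash
python3 - <<'E'
from h import *
to([.47,-.09,.096])
E
```

```text
t 25.525 tcp [ 0.4695 -0.0896  0.0921] shift tool [-0.0003  0.0006 -0.0039] jaw -2.46 z [ 0.003 -0.001 -1.   ] F [4.51 2.81 6.74] gap 0.195
```

>>> play_rows --steps '[[[0,0,0.002,0,0,0],[0,0,0.001,0,0,0],[0,0,0,0,0,0],[0,0,0,0,0,0]]]' --squeeze 80

```text
t: 26.02
tcp_pos: [0.4692, -0.0896, 0.0892]
tool_rot: [0.722, 0.692, 0.001, 0.001]
force: [3.4, 2.6, 7.8]
finger_gap: 0.191
```

```bash
python3 - <<'E'
from h import *
to([.47,-.09,.096])
p=manip.snapshot("wrist");save(p,"w13")
im=np.array(p["img"])[:,:,::-1];cv2.imwrite("pics/w13c.png",cv2.resize(im[220:480,440:640],None,fx=2.3,fy=2.3))
# projected lever geometry for hypotheses: bar free-end centre (radius 170, y .085) at several angles
c,s=np.cos(-.0418),np.sin(-.0418)
for a in(.6,.7,.75,.785):
    th=np.radians(50)-a;x,y,z=-.17*np.cos(th),.085,.075+.17*np.sin(th)
    print(a,proj(p,[.6383+c*x-s*y,-.1454+s*x+c*y,z]))
E
```

```text
t 26.025 tcp [ 0.4692 -0.0896  0.0892] shift tool [-0.0004  0.0009 -0.0068] jaw -2.46 z [ 0.003 -0.001 -1.   ] F [3.4  2.63 7.76] gap 0.191
0.6 [[351.53230496 302.427508  ]]
0.7 [[333.27363482 275.96866114]]
0.75 [[328.06881671 265.24452844]]
0.785 [[325.62851596 258.52663562]]
```

View pics/w13.png

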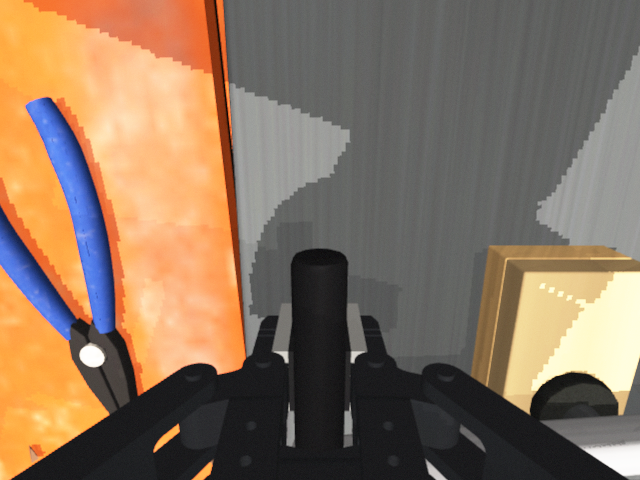

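>>> play_rows --steps '[[[0,0,0.0015,0,0,0],[0,0,0.0015,0,0,0],[0,0,0,0,0,0],[0,0,0,0,0,0]]]'

```text
t: 26.58
tcp_pos: [0.4691, -0.0896, 0.0879]
tool_rot: [0.722, 0.692, 0.001, 0.002]
force: [-1.0, 2.6, 24.5]
finger_gap: 0.19
```

```bash
python3 - <<'E'
from h import *
to([.47,-.09,.096])
E
```

```text
t 26.575 tcp [ 0.4691 -0.0896  0.0879] shift tool [-0.0004  0.0009 -0.0081] jaw -2.45 z [ 0.004 -0.001 -1.   ] F [-1.04  2.6  24.54] gap 0.19
```

>>> play_rows --steps '[[[0,0,0,0,0,0],[0,0,0,0,0,0],[0,0,0,0,0,0],[0,0,0,0,0,0]]]'

```text
t: 27.08
tcp_pos: [0.4692, -0.0896, 0.0879]
tool_rot: [0.722, 0.692, 0.001, 0.002]
force: [-0.2, 2.9, 23.8]
finger_gap: 0.189
```

```bash
python3 - <<'E'
from h import *
to([.47,-.09,.096])
p=manip.snapshot("top");q=manip.pinpoint("offcut_center",p);print([(x["score"],atz(p,x["point"],.024)) for x in q[:2]])
q=manip.pinpoint("catch_grip",p);print([(x["score"],atz(p,x["point"],.144)) for x in q[:2]])
print(manip.sign_off())
E
```

```text
t 27.075 tcp [ 0.4692 -0.0896  0.0879] shift tool [-0.0004  0.0009 -0.0081] jaw -2.45 z [ 0.004 -0.001 -1.   ] F [-0.2   2.9  23.82] gap 0.189
[(0.59, array([0.50854395, 0.36614244, 0.024     ]))]
[(0.8, array([ 0.50437027, -0.23118266,  0.144     ]))]
the job is handed in; nothing more can be done
None
```

The press is working: the offcut is in the scrap bin, the catch is flipped right over, and the lever is held down on its stop. I handed the job in at about 27 s with the gripper still holding the lever. No verdict was reported.

- **Offcut:** the last picture puts it at about (0.508, 0.366), within about 10 mm of the bin's estimated centre of (0.502, 0.370). It was let go before I moved on.
- **Catch:** I turned the rod until the force rose at its stop. Pictures afterwards show it level and out to the side, at about y -0.231.
- **Lever:** my first estimate, from hand geometry alone, said it was already down at 0.787 rad. It wasn't: pushing further moved it another 6 mm or so without the force rising. I pressed on until the upward force climbed from about 8 N to 24 N, which means it was on its stop. That force was steady for the last half second, with the gripper still closed on the bar.
- **Carton and tape measure:** the arm was never planned near them. I saw no sign of contact, though I did not measure their positions again at the end.

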